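# Shim the rocking microscope stand

### The arm

A 7-joint arm with a two-finger parallel gripper is mounted at the origin on the work surface. World frame = base frame: x ahead of the robot, y to its left, z up, the work surface at z = 0. Lengths are in m, angles in rad, forces in N, time in s.
With the tool pointing down it reaches from about 0.4 to 0.85 m from the base axis. Payload 6.9 kg.
Tool frame: the origin (TCP) lies at the very end of the fingers, on their centre line; the grasp point (between the pads) lies 19 mm behind it (ctrl.hold_point_z is the distance from the TCP to the grasp point, in m); z points along the fingers, x is the direction in which the jaws open and shut, and the axes are right-handed (so a half turn about z gives the same grasp; the last joint's range is limited). The gripper opens to 85 mm and grips with 20 to 120 N. Pads are 22 mm wide; open, the fingers measure 114 mm over their backs; the gripper's body (76 mm by 85 mm) begins 54 mm behind the grasp point. The pads swing forward as they close: fully open they stand 13 mm farther back than shut.
Start: joints at [-1.113, 0.507, -0.238, 1.5, 0.126, 1.149, -0.155], TCP at [0.216, 0.586, 0.231] pointing down, gripper open.
Joint ranges: [-3.08, 3.08], [-0.24, 2.05], [-1.43, 1.35], [0, 2.5], [-1.52, 4.66], [0.17, 1.96], [-2.89, 2.89]. Speed limits (rad/s): [2.39, 2.39, 3.14, 3.14, 3.14, 3.14, 3.14].

### API

Orientations are given as [roll, pitch, yaw] about the fixed x, y, z axes, in that order (R = Rz(yaw) Ry(pitch) Rx(roll)).
In Python, from station import ctrl gives the robot as it stands.
- The arm moves only by the tool apply_moves, never from a script. Its arguments are lists of equal length, an entry for each row: "hand": the opening in per cent of the stroke, from 0 (shut) to 100 (fully open); "linear": the shift along the tool's x, y, z in mm, a list of three; "spin": the turn about the tool's z in degrees. In form: {"hand": [hand, ...], "linear": [[tx, ty, tz], ...], "spin": [spin, ...]}. A call has 1 to 12 rows; each row is the pose to reach, as a shift and turn from the pose measured when the call began, along the tool's axes at that moment; what a row does not reach only later rows make up. A row lasts 1/10 s, in which the tool goes at most 50 mm and 8.59 degrees, less where a joint would pass 70% of its speed; a pose out of reach is approached as far as the arm can. A call with a gripper value outside its range is refused whole. The fingers move at their own pace and stop on an object; "squeeze" is the grip in N (left out, the last holds). Time passes only in rows, so rows that repeat a pose let the fingers close. It gives the time, the measured TCP pose, the force and the opening at its end, in the units of the state.
- ctrl.sense(): the state, without advancing time (a new reading comes with each control period).
- ctrl.grab_frame(name): name is "scene" or "side" or "wrist"; returns (picture, depth): 384x512x3 uint8, red, green, blue; 384x512 float32, m along the optical axis (not along the pixel's ray), 0 where there is no reading.
- ctrl.calibration(name): a dict with "camera_matrix" (3x3 intrinsics, pixels), "k1" (the pictures are not rectified: a ray, as slopes to the right and down, at radius r is drawn at 1 + k1 r^2 times it, then the intrinsics apply), "camera_from_world" (4x4, takes a point from world to camera coordinates); the wrist camera has in their place "hand_eye" (4x4, takes a point from camera to tool coordinates, whose origin is the TCP and whose axes are the tool frame's). Camera axes: x right, y down, z forward; pixel columns grow to the right and rows downward; lengths in m; the calibration is good to about 2 mm. A picture is of the moment at which its call begins: read the wrist's pose just before it. calibration takes no time and is no camera call.
- ctrl.hand_in(): hands the job in, once; it reports no verdict.
Trained networks look in the newest picture that a camera, given by its name, has taken for a name from the list of things; names that differ only in an ending like _2 or _b are one class to them, and where a whole thing is asked for, a point or a joint stands for the part that bears it (a point fixed in the world has none). Each returns a list of dicts, best first, with "score" (0 to 1); they miss things now and then, are a little off and sometimes report something else, mostly with a low value. They report only what shows in the picture. A call takes as long as a camera call. They do not tell look-alikes from the thing itself.
- ctrl.boxes_of(camera, query): "xyz" ([x, y, z] in m, in the coordinates of the camera as it stood for that picture, good to about 4 mm: the middle of the surface that is visible of it).
The state is a dict: "time_s": time; "qpos": joint angles; "joint_velocities": joint speeds; "joint_efforts": joint torques, N m; "tcp_pos": TCP position; "tcp_rot": TCP orientation; "force": force on the tool from outside, world axes, zero at the start; "ft_torque": the same for the moment, N m; "grip_width": finger opening in m.
Only numpy, scipy, OpenCV 4.12 (cv2) and the standard library are available. Lean on these libraries where they do the work, as an engineer would, in place of code of your own. Each camera call takes 0.05 s, during which the arm holds its last target.

### The job

The microscope stand rocks because one of its four feet, the one nearest the wooden wedge, is too short. Without lifting the wedge off the bench, push it thin end first under the short foot until the stand is level and firm, then press down with a fingertip on the top of the base at the corner above that foot to check that it no longer rocks. Leave the wedge in place, leave the other things on the bench where they are, and finish clear of everything.

Things in the scene. Friction and masses are not known exactly. Their poses are not given: they have to be found in the camera images.
- wedge: Plain light-wood wedge, loose, flat on the bench: 50 mm wide (own x), 100 mm long (own y), 60 g. Origin: centre of underside. Thin end (3 mm) at own +y, thick end (21 mm, upright face) at own -y; even 10 degree slope, upright sides; centre of mass 12 mm from the origin to the thick end. Starts beside the base, thin end within 0.35 rad of the stand's +y, up to 35 mm off the short foot's line.
- short_foot (a point): Centre of the flat underside (12 mm across) of the short foot: a metal disc 44 mm wide whose underside slopes up 5 mm to its rim, so the wedge slips under. Axes are the stand's: x, y along the base's edges, z up. Wedge's way in: along own +y. 9 mm above bench when level, under 1 mm when tipped. Level comes with the wedge's origin about 23 mm in own -y from here (2 to 12 N push), then a hard stop.
- corner_top (a point): Top face of the white base straight above the short foot, where to press: 52 mm above the bench when level, 20 mm in from both edges of the corner (edges lie at own +x and own -y). Axes as short_foot. Any press of 3 N or more within about 40 mm of here counts.
- microscope (a joint): Rocking angle of the stand about the line through the two feet next to the short one. 0 = level, a hard stop, the long feet on the bench; 0.071 rad = tipped, short foot on the bench, where its weight (2 to 6 N at the foot) keeps it. 0.01 rad is 1.2 mm at the foot. Friction holds a pushed-in wedge when let go.
- jar: Amber jar, 48 mm across, 50 mm high, bystander; origin centre of underside.
- rest_block: Plain rectangular light-wood block 40 x 70 x 25 mm (same thickness all along, not the wedge), bystander; origin centre of underside.
- brush: Brush 160 mm long, along its own x, bystander lying on the bench.
- dish: White shallow dish 84 mm across, 22 mm high, bystander.
- tray: White divided tray 100 x 130 x 22 mm, bystander.
- tube: White tube of paste about 120 x 36 x 16 mm, long along x, bystander.
- tweezers: Steel tweezers 125 mm long along x, 6 mm high, bystander.
- base_middle (a point): Middle of the top of the microscope stand's white base, 210 x 210 mm, 22 mm thick (30 to 52 mm above bench when level). Axes as short_foot. The stand rocks but cannot slide or turn. The microscope head, 70 mm across, hangs above this point, 155 to 285 mm above the bench.
- post_foot (a point): Foot of the steel post on the base, 26 mm thick (40 mm at its foot), up to 302 mm above the bench. From it a boom leads to the head above base_middle, 185 to 270 mm above the bench. Axes as short_foot.
Not all that is in view belongs to the job. Leave any orange or purple look-alike of the wedge alone.

How it is judged:
By the outcome, as a careful person would: the job done as asked, in the order asked, and still so for the second after the job is handed in, with the robot touching nothing.
It also fails if it takes over 64 s, if anything falls off the work surface, if the arm or the gripper's body presses on something with over 40 N, if the wrist force passes 120 N, or if a joint passes its speed limit or range.

## Working session

There is one attempt and no reset: what is moved stays moved. The work goes in short steps, Python scripts to look and compute and a tool call to move; the robot and the scene stay as the last step left them, time stands still between calls to the robot, and variables do not carry over. Pictures are saved under pics/ and viewed, and the job is handed in when it is done.

Besides the shell and the picture viewer there is one more tool, called after ">>>" as name([rows], argument=value, ...), one row to a line, values as JSON. apply_moves: Moves the arm, as the interface text tells. Its arguments: {"type":"object","properties":{"hand":{"type":"array","items":{"type":"number"}},"linear":{"type":"array","items":{"type":"array","items":{"type":"number"}}},"spin":{"type":"array","items":{"type":"number"}},"squeeze":{"type":"number"}},"required":["hand","linear","spin"]}

```bash
ls; mkdir -p pics; python3 - <<'E'
from station import ctrl
import cv2
s=ctrl.sense()
print({k:s[k] for k in ['time_s','tcp_pos','tcp_rot','force','grip_width']})
for n in ['scene','side']:
    p,d=ctrl.grab_frame(n); cv2.imwrite(f'pics/{n}0.png',cv2.cvtColor(p,cv2.COLOR_RGB2BGR))
    import numpy as np; np.savez(f'{n}0.npz',p=p,d=d)
    c=ctrl.calibration(n);print(c)
    for q in ['wedge','short_foot','jar','rest_block']:
        try:
            for r in ctrl.boxes_of(n,q)[:3]:
                print(n,q,r['score'],(np.linalg.inv(c['camera_from_world'])@np.r_[r['xyz'],1])[:3].round(3))
        except Exception as e: print(q,e)
print(ctrl.calibration('wrist'), ctrl.sense()['time_s'])
E
```

```text
pics
{'time_s': 0.0, 'tcp_pos': array([0.21584256, 0.5860148 , 0.23044192]), 'tcp_rot': array([3.14158033e+00, 1.77230377e-03, 1.21798257e+00]), 'force': array([-0.14608191, -0.16864933, -0.74454106]), 'grip_width': 0.0853660014658723}
{'camera_matrix': array([[448.60003546,   0.        , 261.82065176],
       [  0.        , 448.60003546, 195.05406549],
       [  0.        ,   0.        ,   1.        ]]), 'k1': 0.04350657026530425, 'camera_from_world': array([[ 0.77436364,  0.63269322, -0.00776152, -0.46991536],
       [ 0.45071815, -0.56016758, -0.69502908, -0.15023859],
       [-0.44408794,  0.53470699, -0.71893973,  1.62301417],
       [ 0.        ,  0.        ,  0.        ,  1.        ]])}
scene wedge 0.95 [ 0.584 -0.037  0.008]
scene wedge 0.63 [ 0.445 -0.123  0.011]
scene wedge 0.58 [ 0.659 -0.162  0.013]
scene short_foot 0.78 [0.577 0.195 0.058]
scene jar 0.81 [0.445 0.065 0.045]
scene jar 0.43 [0.576 0.197 0.055]
scene rest_block 0.92 [0.732 0.009 0.026]
{'camera_matrix': array([[390.66887543,   0.        , 255.16985481],
       [  0.        , 390.66887543, 189.7370672 ],
   
[... 436 characters left out ...]
9 [ 0.432 -0.113  0.011]
side short_foot 0.86 [0.552 0.22  0.06 ]
side jar 0.73 [0.427 0.089 0.048]
side rest_block 0.69 [0.722 0.013 0.025]
{'camera_matrix': array([[330.8739978 ,   0.        , 254.87221803],
       [  0.        , 330.8739978 , 192.88900969],
       [  0.        ,   0.        ,   1.        ]]), 'k1': -0.026216477193390594, 'hand_eye': array([[ 9.99999570e-01,  6.19680823e-04, -6.89949942e-04,
        -1.59068858e-04],
       [-4.16231542e-04,  9.64739476e-01,  2.63206326e-01,
        -6.76183453e-02],
       [ 8.28725858e-04, -2.63205926e-01,  9.64739319e-01,
        -1.41401319e-01],
       [ 0.00000000e+00,  0.00000000e+00,  0.00000000e+00,
         1.00000000e+00]])} 0.5
```

View pics/scene0.png

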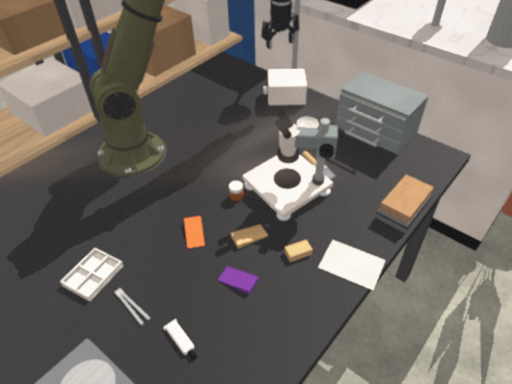

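View pics/side0.png

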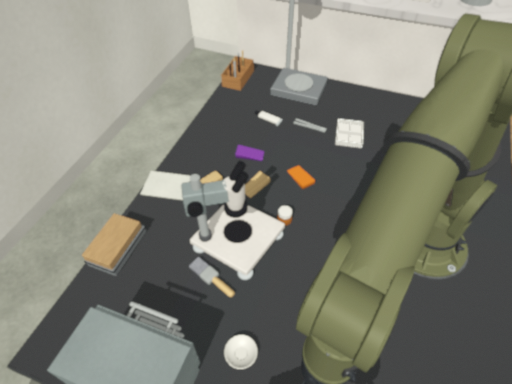

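The wedge is the light-wood piece at (248,236) in the scene picture, beside the white base at (288,182). The rest block is at (298,250), and the orange (194,232) and purple (238,279) pieces are look-alikes. I'll use the depth images for geometry.

```bash
cat > h.py <<'E'
import numpy as np, cv2
def undist(c,uv):
    K=c['camera_matrix']; k=c['k1']
    uv=np.asarray(uv,float).reshape(-1,1,2)
    return cv2.undistortPoints(uv,K,np.array([k,0,0,0.])).reshape(-1,2)
def wmap(c,d,T=None):
    h,w=d.shape
    vv,uu=np.mgrid[:h,:w]
    n=undist(c,np.stack([uu.ravel(),vv.ravel()],1))
    P=np.c_[n*d.reshape(-1,1),d.ravel()]
    if T is None: T=np.linalg.inv(c['camera_from_world'])
    W=P@T[:3,:3].T+T[:3,3]
    W[d.ravel()<=0]=np.nan
    return W.reshape(h,w,3)
E
python3 - <<'E'
from station import ctrl
from h import *
for n,(u0,u1,v0,v1) in {'scene':(170,360,100,300),'side':(150,320,130,310)}.items():
    z=np.load(n+'0.npz'); W=wmap(ctrl.calibration(n),z['d']); np.save(n+'W.npy',W)
    img=cv2.cvtColor(z['p'],cv2.COLOR_RGB2BGR)[v0:v1,u0:u1]
    cv2.imwrite(f'pics/{n}0c.png',cv2.resize(img,None,fx=3,fy=3,interpolation=cv2.INTER_CUBIC)[:600,:800])
    P=z['p'].astype(int)
    # bench height, base top, wedge
    white=(P.min(2)>170)
    m=white&(W[...,2]>0.035)&(W[...,2]<0.07)&(abs(W[...,0]-.57)<.2)&(abs(W[...,1]-.17)<.2)
    pts=W[m]
    r=cv2.minAreaRect((pts[:,:2]*1000).astype(np.float32)); print(n,m.sum(),r,cv2.boxPoints(r).round(0).tolist())
    A=np.c_[pts[:,:2],np.ones(len(pts))]; print('plane',np.linalg.lstsq(A,pts[:,2],rcond=None)[0])
    m=(W[...,2]>0.003)&(W[...,2]<0.035)&(np.hypot(W[...,0]-.578,W[...,1]+.035)<.065)&(P[...,0]>P[...,2]+15)&(P[...,0]>80)
    pts=W[m];r=cv2.minAreaRect((pts[:,:2]*1000).astype(np.float32)); print('wedge',m.sum(),r,cv2.boxPoints(r).round(0).tolist())
    A=np.c_[pts[:,:2],np.ones(len(pts))]; print('plane',np.linalg.lstsq(A,pts[:,2],rcond=None)[0])
    b=(P.max(2)<40)&(np.hypot(W[...,0]-.57,W[...,1]+.03)<.2); print('bench z',np.nanmedian(W[b][:,2]))
E
```

```text
scene 2299 ((539.8483276367188, 171.7138214111328), (271.5291748046875, 212.81777954101562), 78.17889404296875) [[408.0, 61.0], [616.0, 17.0], [672.0, 283.0], [464.0, 326.0]]
plane [-0.03700924  0.05702908  0.06043213]
wedge 474 ((577.99462890625, -26.197845458984375), (104.25828552246094, 56.05152893066406), 67.93794250488281) [[532.0, -64.0], [584.0, -85.0], [624.0, 12.0], [572.0, 33.0]]
plane [-0.08902027 -0.10529919  0.05995085]
bench z -0.0032108338065073294
side 2796 ((536.966552734375, 171.3897247314453), (274.432373046875, 210.0100860595703), 77.16043853759766) [[404.0, 61.0], [609.0, 14.0], [670.0, 282.0], [465.0, 329.0]]
plane [-0.03467887  0.05020354  0.06047625]
wedge 365 ((578.8512573242188, -34.144683837890625), (120.36161041259766, 64.0562973022461), 69.32671356201172) [[528.0, -79.0], [588.0, -102.0], [630.0, 11.0], [570.0, 33.0]]
plane [-0.04918426 -0.13991673  0.03621185]
bench z 0.3046700494596398
```

```bash
sleep 0
```

```text
(no output)
```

View pics/scene0c.png

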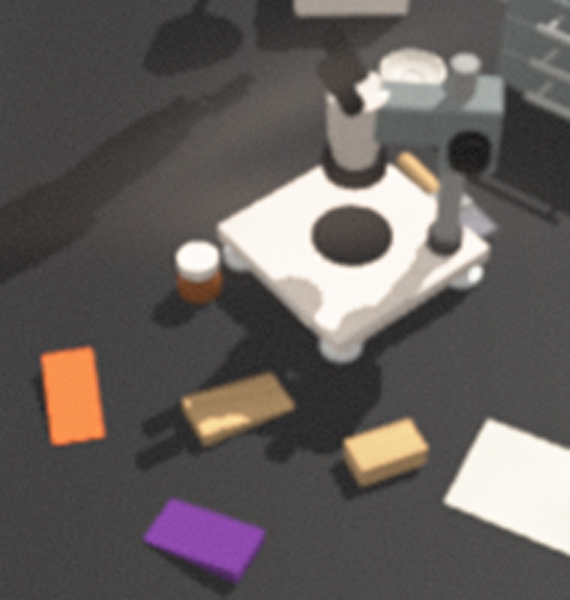

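View pics/side0c.png

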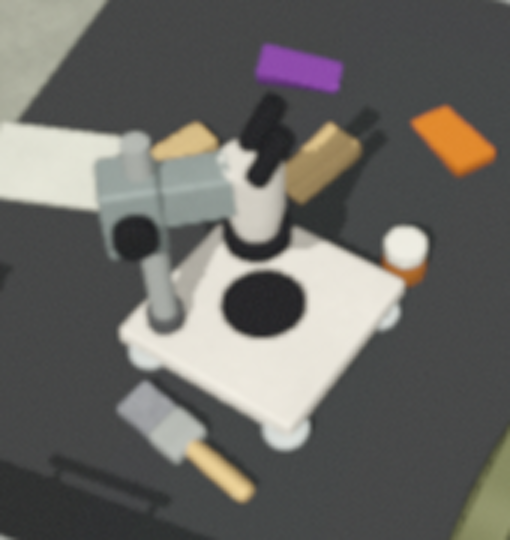

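```bash
python3 - <<'E'
from station import ctrl
from h import *
for n in ['scene','side']:
    z=np.load(n+'0.npz'); W=np.load(n+'W.npy')
    P=z['p'].astype(int)
    white=(P.min(2)>95)
    m=white&(W[...,2]>0.03)&(W[...,2]<0.075)&(abs(W[...,0]-.57)<.2)&(abs(W[...,1]-.17)<.2)&(np.hypot(W[...,0]-.44,W[...,1]-.075)>.04)
    nn,lab,st,_=cv2.connectedComponentsWithStats(m.astype(np.uint8)); k=1+np.argmax(st[1:,4]); m=lab==k
    pts=W[m]
    A=np.c_[pts[:,:2],np.ones(len(pts))]; pl=np.linalg.lstsq(A,pts[:,2],rcond=None)[0]
    ok=abs(A@pl-pts[:,2])<.006; pts=pts[ok]; pl=np.linalg.lstsq(A[ok],pts[:,2],rcond=None)[0]
    r=cv2.minAreaRect((pts[:,:2]*1000).astype(np.float32)); print(n,m.sum(),ok.sum(),r,cv2.boxPoints(r).round(0).tolist(),pl)
    print([ (c, round(float(pl@[c[0]/1000,c[1]/1000,1]),4)) for c in cv2.boxPoints(r).round(0).tolist()])
    vis=cv2.cvtColor(z['p'],cv2.COLOR_RGB2BGR); vis[m]=(0,255,0); v,u=np.where(m)
    cv2.imwrite(f'pics/{n}m.png',cv2.resize(vis[v.min()-40:v.max()+40,u.min()-40:u.max()+40],None,fx=3,fy=3)[:600,:800])
E
```

```text
scene 2618 2390 ((547.212890625, 200.564697265625), (212.0415802001953, 212.9819793701172), 76.86680603027344) [[419.0, 122.0], [627.0, 73.0], [675.0, 280.0], [468.0, 328.0]] [-0.03717898  0.06270778  0.05929089]
[([419.0, 122.0], 0.0514), ([627.0, 73.0], 0.0406), ([675.0, 280.0], 0.0518), ([468.0, 328.0], 0.0625)]
side 3077 2814 ((544.2003173828125, 201.1500244140625), (211.46702575683594, 211.94107055664062), 77.406494140625) [[418.0, 121.0], [625.0, 75.0], [671.0, 281.0], [464.0, 327.0]] [-0.03445199  0.0587504   0.05915678]
[([418.0, 121.0], 0.0519), ([625.0, 75.0], 0.042), ([671.0, 281.0], 0.0525), ([464.0, 327.0], 0.0624)]
```

Both views agree. The base's short corner is at about (0.626, 0.074), with stand yaw about -13°. The wedge's origin is at about (0.578, -0.027), with +y at 68° and its thick end away from the base. I'll move above the wedge, going high and around the microscope.

```bash
cat >> h.py <<'E'
from scipy.spatial.transform import Rotation as Ro
def Rt(s): return Ro.from_euler('xyz',s['tcp_rot']).as_matrix()
def delta(s,p,yawdeg=None):
    R=Rt(s); d=R.T@(np.array(p)-s['tcp_pos'])*1000
    sp=0
    if yawdeg is not None:
        y0=np.degrees(np.arctan2(R[1,0],R[0,0])); sp=-((yawdeg-y0+180)%360-180)
    return d.round(1),round(sp,1)
def show(s): print('t',round(s['time_s'],2),'p',s['tcp_pos'].round(4),'yaw',np.degrees(np.arctan2(Rt(s)[1,0],Rt(s)[0,0])).round(2),'F',np.round(s['force'],2),'w',round(s['grip_width'],4),'q',np.round(s['qpos'],2))
E
python3 - <<'E'
from station import ctrl
from h import *
s=ctrl.sense();show(s)
print(delta(s,[.38,.25,.36],158),delta(s,[.45,-.1,.36],158),delta(s,[.53,-.13,.25],158))
E
```

```text
t 0.5 p [0.216  0.5865 0.2312] yaw 69.78 F [-0.01  0.4   0.3 ] w 0.0851 q [-1.11  0.51 -0.24  1.5   0.13  1.15 -0.15]
(array([-259.1,  270.2, -128.7]), np.float64(-88.2)) (array([-563.3,  456.8, -128.7]), np.float64(-88.2)) (array([-563.8,  542.3,  -18.7]), np.float64(-88.2))
```

>>> apply_moves([
  [-40, 40, -90],
  [-80, 80, -129],
  [-259, 270, -129],
  [-259, 270, -129],
  [-259, 270, -129],
  [-259, 270, -129],
  [-259, 270, -129],
  [-259, 270, -129],
  [-259, 270, -129],
  [-259, 270, -129],
], hand=[100, 100, 100, 100, 100, 100, 100, 100, 100, 100], spin=[-8, -16, -24, -32, -40, -48, -56, -64, -72, -80])

```text
time_s: 1.5
tcp_pos: [0.3824, 0.2456, 0.3611]
tcp_rot: [-3.142, 0.003, 2.577]
force: [-0.6, 0.5, -0.0]
grip_width: 0.0854
```

```bash
python3 - <<'E'
from station import ctrl
from h import *
s=ctrl.sense();show(s)
print(delta(s,[.42,-.02,.36],158),delta(s,[.53,-.13,.25],158))
E
```

```text
t 1.5 p [0.3824 0.2456 0.3611] yaw 147.67 F [-0.57  0.46 -0.05] w 0.0854 q [-0.32  0.15 -0.37  1.68  0.06  1.32  1.88]
(array([-173.8, -204.3,    1.6]), np.float64(-10.3)) (array([-325.3, -238.4,  112. ]), np.float64(-10.3))
```

>>> apply_moves([
  [-174, -204, 0],
  [-174, -204, 0],
  [-174, -204, 0],
  [-174, -204, 0],
  [-174, -204, 0],
  [-290, -230, 110],
  [-290, -230, 110],
  [-290, -230, 110],
  [-290, -230, 110],
  [-290, -230, 110],
], hand=[100, 100, 100, 100, 100, 100, 100, 100, 100, 100], spin=[0, 0, 0, 0, 0, -3, -6, -6, -6, -6])

```text
time_s: 2.5
tcp_pos: [0.5045, -0.1067, 0.2491]
tcp_rot: [-3.139, -0.001, 2.678]
force: [-0.9, 0.7, -0.7]
grip_width: 0.0856
```

```bash
cat > look.py <<'E'
import sys
from station import ctrl
from h import *
def look(tag):
    s=ctrl.sense(); show(s)
    p,d=ctrl.grab_frame('wrist'); c=ctrl.calibration('wrist')
    T=np.eye(4);T[:3,:3]=Rt(s);T[:3,3]=s['tcp_pos']; M=T@c['hand_eye']
    W=wmap(c,d,M); np.savez(tag+'.npz',p=p,d=d,W=W,M=M)
    cv2.imwrite(f'pics/{tag}.png',cv2.resize(cv2.cvtColor(p,cv2.COLOR_RGB2BGR),(768,576)))
    return p,d,W
if __name__=='__main__': look(sys.argv[1])
E
python3 look.py w1
```

```text
t 2.5 p [ 0.5045 -0.1067  0.2491] yaw 153.45 F [-0.86  0.73 -0.71] w 0.0856 q [ 0.21  0.32 -0.07  1.76  0.03  1.07  2.81]
```

View pics/w1.png

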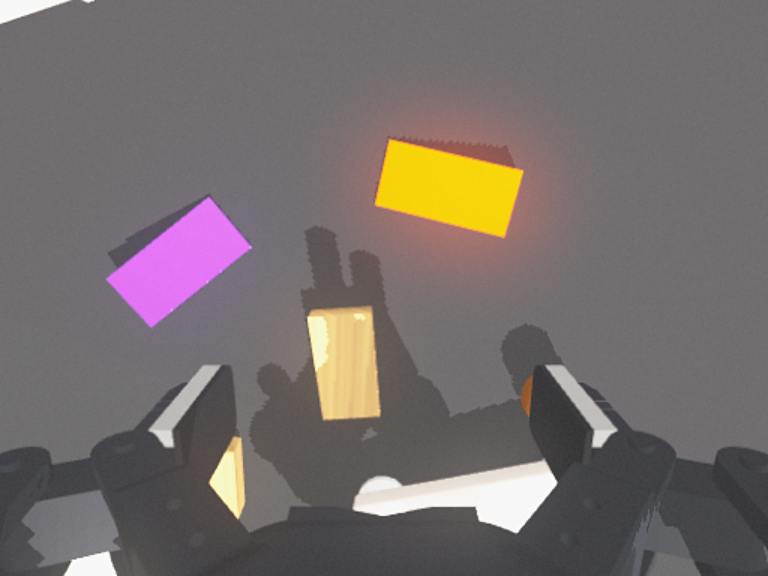

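The wrist view shows the wedge at about (343,362), with its thick end at the top and thin end at the bottom facing the base. The short foot's disc is visible at (380,487).

```bash
python3 - <<'E'
from h import *
z=np.load('w1.npz');P=z['p'].astype(int);W=z['W']
m=(P[...,0]>P[...,2]+30)&(P[...,0]>120)&(W[...,2]<.05)
m=m.astype(np.uint8); n,lab,st,ce=cv2.connectedComponentsWithStats(m)
k=lab[241,228]; m=lab==k; pts=W[m]
print(m.sum(), 'bench',np.nanmedian(W[100:110,100:120,2]),np.nanmedian(W[300:310,190:200,2]))
A=np.c_[pts[:,:2],np.ones(len(pts))];pl=np.linalg.lstsq(A,pts[:,2],rcond=None)[0];print('plane',pl,np.hypot(*pl[:2]),np.degrees(np.arctan2(-pl[1],-pl[0])))
r=cv2.minAreaRect((pts[:,:2]*1000).astype(np.float32));b=cv2.boxPoints(r);print(r,b.round(1).tolist(),[round(float(pl@[*(q/1000),1]),4) for q in b])
# disc foot of stand
m=(P.min(2)>90)&(abs(W[...,2]-.012)<.012)&(np.hypot(W[...,0]-.61,W[...,1]-.1)<.05)
q=W[m];print('foot',m.sum(),q.min(0),q.max(0),np.median(q,0))
m=(P.min(2)>120)&(abs(W[...,2]-.045)<.012)&(W[...,1]>.06)
q=W[m];i=np.argmax(q[:,0]-q[:,1]*1.5); print('base',m.sum(),q[i], q[np.argmin(q[:,1])])
E
```

```text
3126 bench -0.0012207071528114177 -0.0013778920691480678
plane [-0.03386107 -0.14187728  0.02532217] 0.14586203446948628 76.57664073133297
((579.6572875976562, -26.104351043701172), (104.79434204101562, 55.15803527832031), 67.7197036743164) [[534.2999877929688, -64.0999984741211], [585.2999877929688, -85.0], [625.0, 11.899999618530273], [574.0, 32.79999923706055]] [0.0163, 0.0176, 0.0025, 0.0012]
foot 244 [5.60585012e-01 7.02963332e-02 5.17288232e-05] [0.62410723 0.10565661 0.02390904] [0.60322618 0.08630417 0.00866763]
base 2681 [0.6235088  0.07831244 0.03680271] [0.62139607 0.07706575 0.03750082]
```

```bash
python3 - <<'E'
from station import ctrl
from h import *
s=ctrl.sense()
print(delta(s,[.5655,-.0594,.09],157.9),delta(s,[.5655,-.0594,.004],157.9))
E
```

```text
(array([-34.5,  68.1, 160.5]), np.float64(-4.3)) (array([-34.5,  68.2, 246.5]), np.float64(-4.3))
```

>>> apply_moves([
  [-34, 68, 40],
  [-34, 68, 90],
  [-34, 68, 140],
  [-34, 68, 180],
  [-34, 68, 205],
  [-34, 68, 220],
  [-34, 68, 232],
  [-34, 68, 240],
  [-34, 68, 240],
], hand=[100, 100, 100, 100, 100, 100, 100, 100, 100], spin=[-2, -4, -4, -4, -4, -4, -4, -4, -4])

```text
time_s: 3.45
tcp_pos: [0.5651, -0.059, 0.0108]
tcp_rot: [-3.141, 0.0, 2.75]
force: [0.8, 0.4, 0.3]
grip_width: 0.0852
```

```bash
python3 look.py w2;python3 - <<'E'
from station import ctrl
from h import *
s=ctrl.sense()
print(delta(s,[.5655,-.0594,.004],157.9))
E
```

```text
t 3.45 p [ 0.5651 -0.059   0.0108] yaw 157.58 F [0.83 0.35 0.27] w 0.0852 q [ 0.11  0.68 -0.08  1.9   0.09  0.57  2.72]
(array([-0.2, -0.2,  7.3]), np.float64(-0.3))
```

View pics/w2.png

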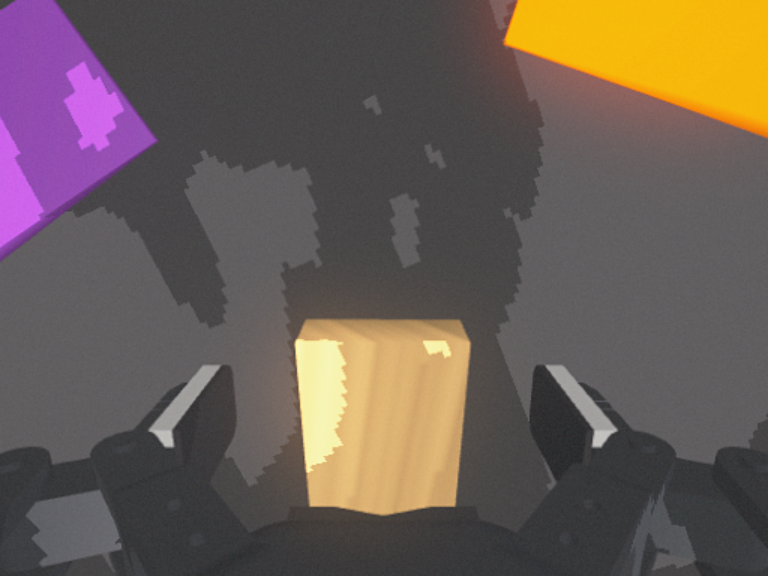

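The wedge sits square and centred between the open fingers; its thick face is at (383,330). Next I lower and grip.

>>> apply_moves([
  [0, 0, 7],
  [0, 0, 7],
  [0, 0, 7],
  [0, 0, 7],
  [0, 0, 7],
  [0, 0, 7],
  [0, 0, 7],
  [0, 0, 7],
  [0, 0, 7],
], hand=[100, 100, 70, 55, 40, 40, 40, 40, 40], spin=[0, 0, 0, 0, 0, 0, 0, 0, 0], squeeze=30)

```text
time_s: 4.4
tcp_pos: [0.5656, -0.0592, 0.0048]
tcp_rot: [-3.141, 0.002, 2.75]
force: [-0.8, 0.5, 5.7]
grip_width: 0.0489
```

```bash
python3 - <<'E'
from station import ctrl
from h import *
s=ctrl.sense();show(s)
f=np.array([.607,.102]);ya=np.radians(77.1);y=np.array([np.cos(ya),np.sin(ya)])
for back in (130,100,59):
    print(back,delta(s,[*(f-y*back/1000),s['tcp_pos'][2]],167.1))
E
```

```text
t 4.4 p [ 0.5656 -0.0592  0.0048] yaw 157.56 F [-0.84  0.54  5.69] w 0.0489 q [ 0.11  0.69 -0.08  1.9   0.09  0.55  2.72]
130 (array([ 1.8, 36.6, -0. ]), np.float64(-9.5))
100 (array([ 6.7, 66.2, -0.1]), np.float64(-9.5))
59 (array([ 1.350e+01,  1.066e+02, -1.000e-01]), np.float64(-9.5))
```

>>> apply_moves([
  [0, 10, 0],
  [1, 20, 0],
  [1, 30, 0],
  [2, 37, 0],
  [2, 37, 0],
  [2, 37, 0],
], hand=[40, 40, 40, 40, 40, 40], spin=[-2.5, -5, -7.5, -9.5, -9.5, -9.5])

```text
time_s: 5.0
tcp_pos: [0.5783, -0.0231, 0.0048]
tcp_rot: [3.141, 0.002, 2.917]
force: [1.2, 2.0, 1.8]
grip_width: 0.0493
```

```bash
python3 look.py w3; python3 - <<'E'
from station import ctrl
from h import *
for n in ['scene','side']:
    p,d=ctrl.grab_frame(n); np.savez(n+'1.npz',p=p,d=d)
    img=cv2.cvtColor(p,cv2.COLOR_RGB2BGR)
    u0,u1,v0,v1=(200,350,130,280) if n=='scene' else (180,320,150,290)
    cv2.imwrite(f'pics/{n}1.png',cv2.resize(img[v0:v1,u0:u1],None,fx=4,fy=4,interpolation=cv2.INTER_CUBIC))
E
```

```text
t 5.0 p [ 0.5783 -0.0231  0.0048] yaw 167.11 F [1.2  1.99 1.77] w 0.0493 q [ 0.07  0.7  -0.12  1.87  0.14  0.57  2.78]
```

View pics/scene1.png

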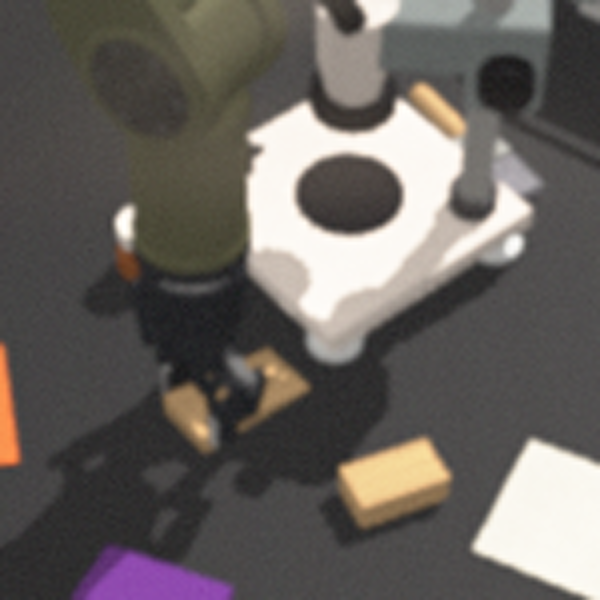

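View pics/w3.png

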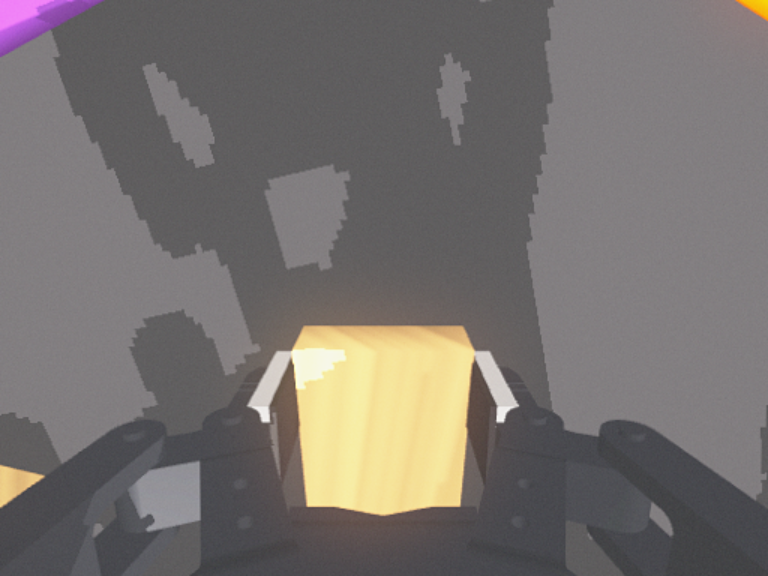

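```bash
python3 - <<'E'
from station import ctrl
from h import *
c=ctrl.calibration('scene');Ti=np.linalg.inv(c['camera_from_world'])
def ray(u,v,z):
    n=undist(c,[[u,v]])[0]; d=Ti[:3,:3]@np.r_[n,1]; o=Ti[:3,3]; return (o+d*(z-o[2])/d[2]).round(4)
for u,v in [(266.25,217),(277,226.25)]: print(ray(u,v,.003))
# foot disc left & right extreme at mid height ~8mm, bottom
for u,v,z in [(277,217,.008),(290.5,217,.008),(283.7,220.3,.004)]: print(ray(u,v,z))
f=np.array([.607,.102]);ya=np.radians(77.1);y=np.array([np.cos(ya),np.sin(ya)]);print('pred tip',f-y*.044)
s=ctrl.sense()
for back in (100,80,66,59,56): print(back,delta(s,[*(f-y*back/1000),s['tcp_pos'][2]],167.1))
E
```

```text
[0.5713 0.0654 0.003 ]
[0.6206 0.0567 0.003 ]
[0.6001 0.0829 0.008 ]
[0.6328 0.1092 0.008 ]
[0.6225 0.088  0.004 ]
pred tip [0.59717699 0.05911051]
100 (array([-0.1, 29.4, -0. ]), np.float64(-0.1))
80 (array([-0.1, 49.4, -0. ]), np.float64(-0.1))
66 (array([-0.1, 63.4, -0. ]), np.float64(-0.1))
59 (array([-0.1, 70.4, -0. ]), np.float64(-0.1))
56 (array([-0.1, 73.4, -0. ]), np.float64(-0.1))
```

>>> apply_moves([
  [0, 10, 0],
  [0, 20, 0],
  [0, 28, 0],
  [0, 35, 0],
  [0, 42, 0],
  [0, 49, 0],
  [0, 49, 0],
  [0, 49, 0],
], hand=[40, 40, 40, 40, 40, 40, 40, 40], spin=[0, 0, 0, 0, 0, 0, 0, 0])

```text
time_s: 5.95
tcp_pos: [0.5889, 0.0239, 0.0048]
tcp_rot: [-3.141, 0.001, 2.916]
force: [-1.1, -3.8, 4.8]
grip_width: 0.0489
```

```bash
cat > tilt.py <<'E'
import sys
from station import ctrl
from h import *
def tilt(n,tag=None):
    p,d=ctrl.grab_frame(n); W=wmap(ctrl.calibration(n),d); P=p.astype(int)
    m=(P.min(2)>95)&(W[...,2]>0.03)&(W[...,2]<0.075)&(abs(W[...,0]-.57)<.2)&(abs(W[...,1]-.17)<.2)&(np.hypot(W[...,0]-.44,W[...,1]-.075)>.04)
    nn,lab,st,_=cv2.connectedComponentsWithStats(m.astype(np.uint8)); m=lab==1+np.argmax(st[1:,4]); pts=W[m]
    for _ in range(3):
        A=np.c_[pts[:,:2],np.ones(len(pts))]; pl=np.linalg.lstsq(A,pts[:,2],rcond=None)[0]; pts=pts[abs(A@pl-pts[:,2])<.005]
    ax=np.array([.54,-.84]); print(n,len(pts),'tilt down to corner',round(float(-(pl[:2]@ax)),4),'z corner',round(float(pl@[.624,.077,1]),4),'z mid',round(float(pl@[.545,.202,1]),4))
    if tag: cv2.imwrite(f'pics/{tag}.png',cv2.resize(cv2.cvtColor(p,cv2.COLOR_RGB2BGR)[130:290,180:350],None,fx=3.5,fy=3.5,interpolation=cv2.INTER_CUBIC))
for n in ['scene','side']: tilt(n,n+sys.argv[1] if len(sys.argv)>1 else None)
show(ctrl.sense())
E
python3 tilt.py 2
```

```text
scene 1415 tilt down to corner 0.0435 z corner 0.0458 z mid 0.0522
side 2757 tilt down to corner 0.0326 z corner 0.0475 z mid 0.0524
t 6.05 p [0.5889 0.0238 0.0048] yaw 167.06 F [-0.78 -3.07  3.06] w 0.0491 q [-0.01  0.71 -0.11  1.84  0.13  0.59  2.71]
```

View pics/scene2.png

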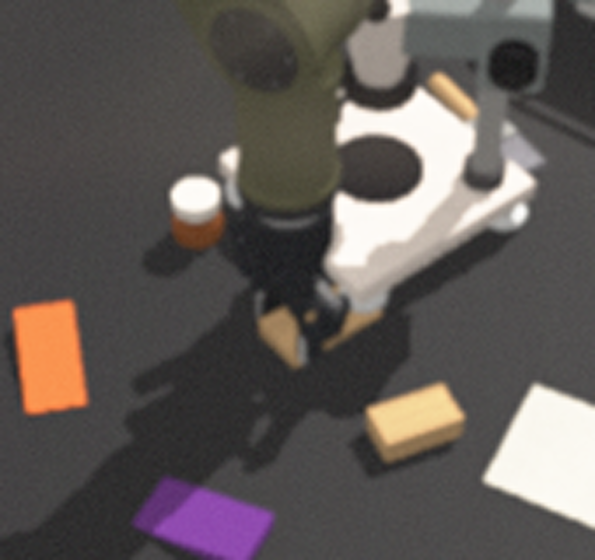

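The tilt has halved, so the foot is riding up the wedge. I'll keep pushing slowly.

>>> apply_moves([
  [0, 4, 0],
  [0, 8, 0],
  [0, 12, 0],
  [0, 15, 0],
  [0, 17, 0],
  [0, 17, 0],
  [0, 17, 0],
], hand=[40, 40, 40, 40, 40, 40, 40], spin=[0, 0, 0, 0, 0, 0, 0])

```text
time_s: 6.75
tcp_pos: [0.5925, 0.0392, 0.0048]
tcp_rot: [-3.14, 0.001, 2.915]
force: [-1.2, -5.7, 6.1]
grip_width: 0.0491
```

```bash
python3 tilt.py
```

```text
scene 1261 tilt down to corner 0.0184 z corner 0.0494 z mid 0.0522
side 2756 tilt down to corner 0.0115 z corner 0.0506 z mid 0.0523
t 6.85 p [0.5925 0.0392 0.0048] yaw 167.0 F [-1.24 -7.02  5.26] w 0.0492 q [-0.04  0.72 -0.11  1.83  0.13  0.6   2.69]
```

>>> apply_moves([
  [0, 2, 0],
  [0, 4, 0],
  [0, 5, 0],
  [0, 6, 0],
  [0, 6, 0],
  [0, 6, 0],
], hand=[40, 40, 40, 40, 40, 40], spin=[0, 0, 0, 0, 0, 0])

```text
time_s: 7.45
tcp_pos: [0.5936, 0.0436, 0.0048]
tcp_rot: [-3.138, 0.001, 2.914]
force: [-2.3, -6.1, 5.7]
grip_width: 0.0499
```

```bash
python3 tilt.py
```

```text
scene 1217 tilt down to corner 0.009 z corner 0.0507 z mid 0.0521
side 2766 tilt down to corner 0.0045 z corner 0.0516 z mid 0.0523
t 7.55 p [0.5935 0.0436 0.0048] yaw 166.94 F [-1.13 -6.52  4.3 ] w 0.0492 q [-0.05  0.72 -0.1   1.83  0.13  0.61  2.68]
```

>>> apply_moves([
  [0, 2, 0],
  [0, 3, 0],
  [0, 4, 0],
  [0, 4, 0],
  [0, 4, 0],
], hand=[40, 40, 40, 40, 40], spin=[0, 0, 0, 0, 0])

```text
time_s: 8.05
tcp_pos: [0.5942, 0.0461, 0.0048]
tcp_rot: [-3.137, 0.001, 2.913]
force: [-1.7, -6.3, 4.8]
grip_width: 0.0492
```

```bash
python3 tilt.py
```

```text
scene 1181 tilt down to corner 0.0069 z corner 0.0514 z mid 0.0524
side 2763 tilt down to corner 0.0016 z corner 0.0521 z mid 0.0524
t 8.15 p [0.5942 0.0461 0.0048] yaw 166.88 F [-2.07 -6.26  5.6 ] w 0.0491 q [-0.06  0.72 -0.1   1.82  0.13  0.61  2.67]
```

>>> apply_moves([
  [0, 2, 0],
  [0, 3, 0],
  [0, 4, 0],
  [0, 4, 0],
  [0, 4, 0],
], hand=[40, 40, 40, 40, 40], spin=[0, 0, 0, 0, 0])

```text
time_s: 8.65
tcp_pos: [0.5948, 0.0485, 0.0048]
tcp_rot: [-3.135, 0.0, 2.911]
force: [-2.1, -6.6, 4.5]
grip_width: 0.0493
```

```bash
python3 tilt.py
```

```text
scene 1184 tilt down to corner 0.0046 z corner 0.0517 z mid 0.0524
side 2772 tilt down to corner -0.0033 z corner 0.0529 z mid 0.0524
t 8.75 p [0.5947 0.0485 0.0048] yaw 166.81 F [-1.67 -6.38  5.01] w 0.049 q [-0.06  0.72 -0.1   1.82  0.13  0.61  2.67]
```

>>> apply_moves([
  [0, 2, 0],
  [0, 3, 0],
  [0, 4, 0],
  [0, 4, 0],
  [0, 4, 0],
], hand=[40, 40, 40, 40, 40], spin=[0, 0, 0, 0, 0])

```text
time_s: 9.25
tcp_pos: [0.5948, 0.0489, 0.0048]
tcp_rot: [-3.131, -0.001, 2.909]
force: [-3.2, -10.8, 6.8]
grip_width: 0.0494
```

```bash
python3 tilt.py
```

```text
scene 1162 tilt down to corner 0.0051 z corner 0.0515 z mid 0.0523
side 2759 tilt down to corner -0.0009 z corner 0.0525 z mid 0.0524
t 9.35 p [0.5948 0.0489 0.0048] yaw 166.67 F [ -2.93 -10.86   7.6 ] w 0.0487 q [-0.07  0.72 -0.1   1.82  0.13  0.61  2.66]
```

The force rose from 6.6 to 11 N with only 0.4 mm of travel, so this is the hard stop. I'll give it one slightly firmer push to confirm, relax it, and release.

>>> apply_moves([
  [0, 4, 0],
  [0, 5, 0],
  [0, 5, 0],
  [0, 5, 0],
], hand=[40, 40, 40, 40], spin=[0, 0, 0, 0])

```text
time_s: 9.75
tcp_pos: [0.5948, 0.0491, 0.0048]
tcp_rot: [-3.125, -0.002, 2.906]
force: [-4.1, -13.5, 8.9]
grip_width: 0.0494
```

>>> apply_moves([
  [0, 1, 0],
  [0, 0, 0],
  [0, 0, 0],
  [0, 0, 0],
  [0, 0, 0],
  [0, 0, 0],
  [0, 0, 0],
  [0, 0, 0],
], hand=[40, 40, 55, 70, 85, 100, 100, 100], spin=[0, 0, 0, 0, 0, 0, 0, 0])

```text
time_s: 10.55
tcp_pos: [0.5947, 0.0494, 0.0047]
tcp_rot: [-3.125, -0.002, 2.906]
force: [0.7, 0.8, -1.3]
grip_width: 0.0852
```

```bash
python3 tilt.py; python3 look.py w4
```

```text
scene 1130 tilt down to corner 0.0046 z corner 0.0516 z mid 0.0523
side 2785 tilt down to corner -0.0018 z corner 0.0526 z mid 0.0524
t 10.65 p [0.5948 0.0492 0.0048] yaw 166.5 F [-0.94 -0.57  0.27] w 0.0854 q [-0.08  0.72 -0.09  1.81  0.13  0.62  2.66]
t 10.65 p [0.5948 0.0492 0.0048] yaw 166.5 F [-0.94 -0.57  0.27] w 0.0854 q [-0.08  0.72 -0.09  1.81  0.13  0.62  2.66]
```

View pics/w4.png

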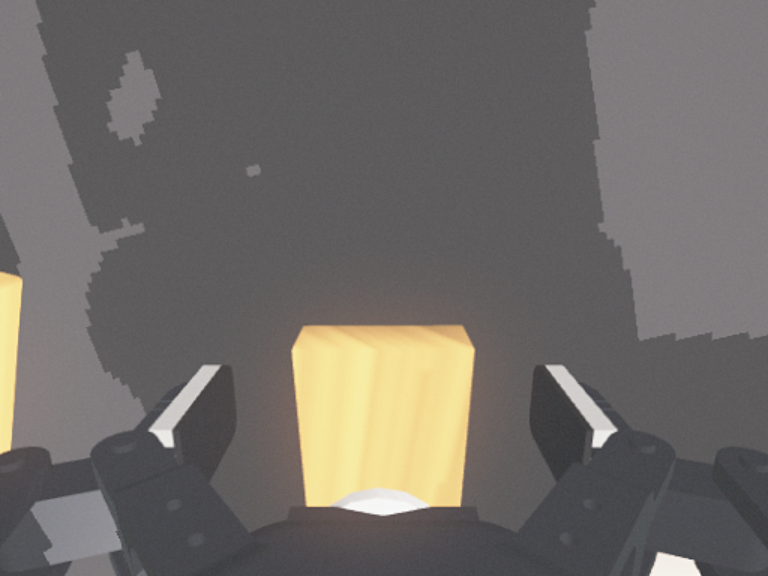

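The wedge stayed put after release: its thick face is at (383,335) and the foot disc's rim is centred over it at (385,495). Before pressing, I'll check clearance to the head and post using the first depth images.

```bash
python3 - <<'E'
from h import *
pts=np.concatenate([np.load(n+'W.npy').reshape(-1,3) for n in ['scene','side']])
m=(abs(pts[:,0]-.56)<.2)&(abs(pts[:,1]-.16)<.2)&(pts[:,2]>.07)&(pts[:,2]<.36)
q=pts[m]
# exclude arm (near -x/+y?) by bins
for lo in np.arange(.07,.35,.04):
    k=q[(q[:,2]>=lo)&(q[:,2]<lo+.04)]
    if len(k): print(round(lo,2),len(k),'x',np.percentile(k[:,0],[2,50,98]).round(3),'y',np.percentile(k[:,1],[2,50,98]).round(3))
E
```

```text
0.07 195 x [0.613 0.63  0.646] y [0.235 0.251 0.27 ]
0.11 160 x [0.618 0.632 0.646] y [0.235 0.249 0.262]
0.15 577 x [0.517 0.558 0.646] y [0.161 0.204 0.259]
0.19 746 x [0.524 0.594 0.682] y [0.164 0.214 0.296]
0.23 2220 x [0.528 0.608 0.677] y [0.162 0.221 0.29 ]
0.27 840 x [0.514 0.554 0.651] y [0.146 0.2   0.263]
0.31 50 x [0.515 0.526 0.552] y [0.155 0.19  0.2  ]
```

>>> apply_moves([
  [0, 0, -40],
  [0, 0, -80],
  [0, 0, -100],
  [0, 0, -100],
  [0, 0, -100],
  [0, 0, -100],
  [0, 0, -100],
], hand=[100, 60, 20, 0, 0, 0, 0], spin=[0, 0, 0, 0, 0, 0, 0])

```text
time_s: 11.4
tcp_pos: [0.5945, 0.0506, 0.1034]
tcp_rot: [-3.124, -0.004, 2.906]
force: [0.4, 0.1, -0.7]
grip_width: -0.0001
```

```bash
python3 tilt.py 5; python3 - <<'E'
from station import ctrl
from h import *
s=ctrl.sense()
print(delta(s,[.610,.092,.09],166.5),delta(s,[.610,.092,.052],166.5))
E
```

```text
scene 1228 tilt down to corner 0.0069 z corner 0.0512 z mid 0.0522
side 2758 tilt down to corner -0.0023 z corner 0.0527 z mid 0.0523
t 11.5 p [0.5948 0.0507 0.1037] yaw 166.5 F [-0.55  0.76  0.3 ] w -0.0001 q [-0.07  0.59 -0.11  1.73  0.1   0.83  2.68]
(array([-5.2, 44. , 12.9]), np.float64(-0.0)) (array([-5.3, 44.6, 50.9]), np.float64(-0.0))
```

View pics/side5.png

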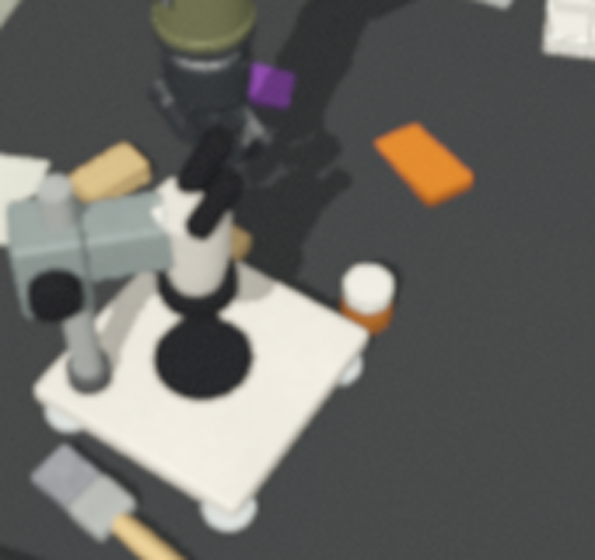

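View pics/scene5.png

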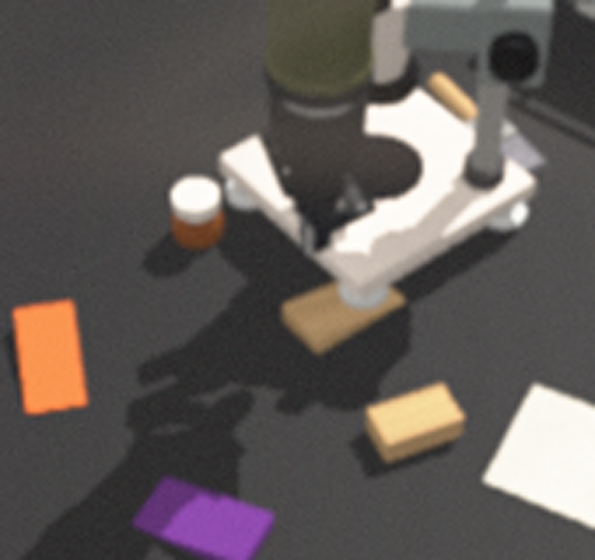

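The wedge is under the foot at (343,310) in the scene view, the stand is level, and nothing else has moved. The head's nearest surface is at y ≈ 0.16, which leaves room to press at (0.611, 0.092).

>>> apply_moves([
  [-5, 25, 0],
  [-5, 44, 13],
  [-5, 44, 30],
  [-5, 44, 40],
  [-5, 44, 40],
], hand=[0, 0, 0, 0, 0], spin=[0, 0, 0, 0, 0])

```text
time_s: 12.0
tcp_pos: [0.6083, 0.0909, 0.0611]
tcp_rot: [-3.123, -0.007, 2.905]
force: [-0.8, -0.1, -0.3]
grip_width: -0.0003
```

```bash
python3 tilt.py 6
```

```text
scene 1444 tilt down to corner 0.0058 z corner 0.0508 z mid 0.0516
side 2771 tilt down to corner -0.0013 z corner 0.0526 z mid 0.0524
t 12.1 p [0.6096 0.091  0.0629] yaw 166.44 F [ 0.56  0.36 -0.44] w 0.0001 q [-0.13  0.66 -0.1   1.72  0.11  0.78  2.61]
```

View pics/scene6.png

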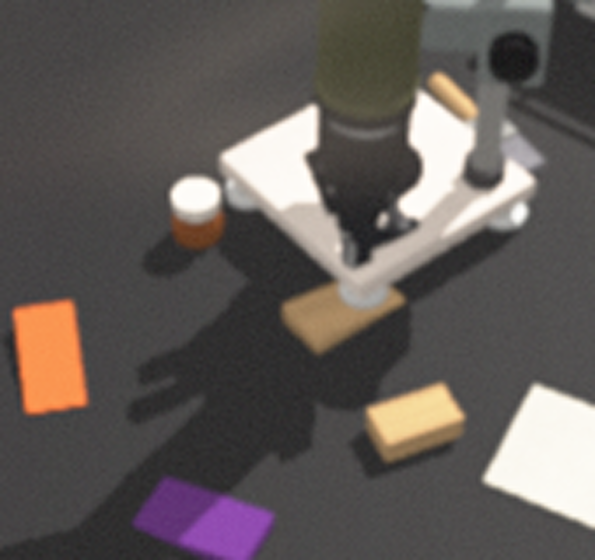

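The fingertip at (352,262) is just inside the corner, 10 mm above the base. I'll descend gently.

>>> apply_moves([
  [0, 0, 4],
  [0, 0, 8],
  [0, 0, 10],
  [0, 0, 11],
  [0, 0, 12],
  [0, 0, 12],
], hand=[0, 0, 0, 0, 0, 0], spin=[0, 0, 0, 0, 0, 0])

```text
time_s: 12.7
tcp_pos: [0.6095, 0.0905, 0.0521]
tcp_rot: [-3.124, -0.003, 2.905]
force: [-2.8, -0.8, 9.6]
grip_width: -0.0003
```

>>> apply_moves([
  [0, 0, 2],
  [0, 0, 3],
  [0, 0, 3],
  [0, 0, 3],
  [0, 0, 3],
], hand=[0, 0, 0, 0, 0], spin=[0, 0, 0, 0, 0])

```text
time_s: 13.2
tcp_pos: [0.6096, 0.0904, 0.0518]
tcp_rot: [-3.124, -0.002, 2.905]
force: [-6.8, -1.5, 21.1]
grip_width: -0.0
```

```bash
python3 tilt.py 7
```

```text
scene 1411 tilt down to corner 0.0112 z corner 0.0501 z mid 0.0518
side 2769 tilt down to corner -0.0013 z corner 0.0525 z mid 0.0523
t 13.3 p [0.6096 0.0905 0.0518] yaw 166.42 F [-6.78 -1.29 21.92] w 0.0001 q [-0.13  0.68 -0.1   1.73  0.11  0.75  2.61]
```

The corner is firm: going from 10 to 21 N moved it only 0.3 mm, and the side camera still reads level. Next I retreat up and away.

>>> apply_moves([
  [0, 0, -20],
  [0, -10, -50],
  [0, -50, -70],
  [0, -100, -90],
  [0, -140, -130],
  [0, -150, -170],
  [0, -170, -200],
  [0, -170, -200],
  [0, -170, -200],
  [0, -170, -200],
], hand=[0, 0, 0, 0, 0, 0, 0, 0, 0, 0], spin=[0, 0, 0, 0, 0, 0, 0, 0, 0, 0])

```text
time_s: 14.3
tcp_pos: [0.5703, -0.0707, 0.2536]
tcp_rot: [-3.124, -0.004, 2.905]
force: [0.6, 0.3, -0.2]
grip_width: 0.0
```

```bash
python3 tilt.py 8; python3 look.py w8; python3 - <<'E'
from h import *
z=np.load('w8.npz');P=z['p'].astype(int);W=z['W']
m=((P[...,0]>P[...,2]+30)&(P[...,0]>100)&(W[...,2]<.05)&(np.hypot(W[...,0]-.6,W[...,1]-.06)<.08)).astype(np.uint8)
n,lab,st,ce=cv2.connectedComponentsWithStats(m);k=1+np.argmax(st[1:,4]);q=W[lab==k]
r=cv2.minAreaRect((q[:,:2]*1000).astype(np.float32));print(r,cv2.boxPoints(r).round(0).tolist())
E
```

```text
scene 2191 tilt down to corner 0.0051 z corner 0.0511 z mid 0.0518
side 2761 tilt down to corner -0.0021 z corner 0.0527 z mid 0.0524
t 14.4 p [ 0.5704 -0.0704  0.2533] yaw 166.51 F [ 0.34  0.22 -1.11] w 0.0002 q [ 0.22  0.42 -0.23  1.6   0.12  1.15  2.87]
t 14.4 p [ 0.5704 -0.0704  0.2533] yaw 166.51 F [ 0.34  0.22 -1.11] w 0.0002 q [ 0.22  0.42 -0.23  1.6   0.12  1.15  2.87]Traceback (most recent call last):
  File "<stdin>", line 4, in <module>
    return _wrapfunc(a, 'argmax', axis=axis, out=out, **kwds)
    return bound(*args, **kwds)
ValueError: attempt to get argmax of an empty sequence
```

View pics/scene8.png

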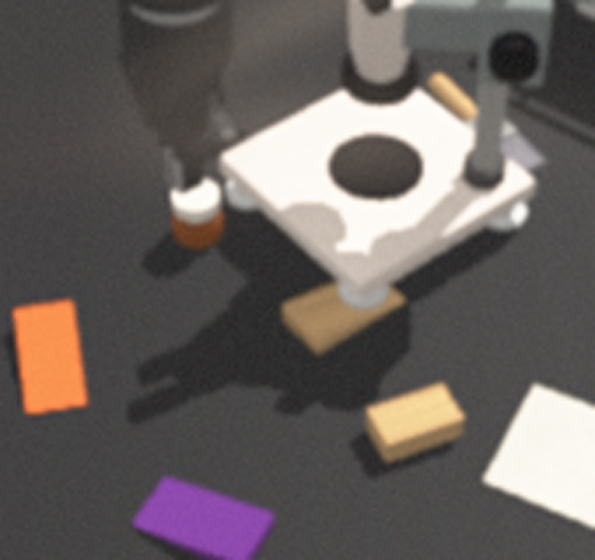

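View pics/w8.png

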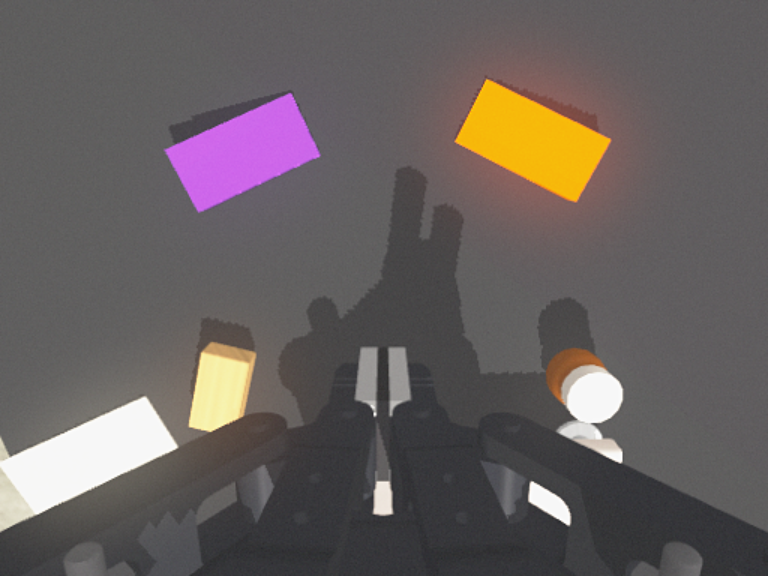

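The wedge is in place at (343,310) in the scene view with the foot on it, and the bystanders are unmoved. Joint 7 sits near its limit, so I'll ease it back before handing in.

>>> apply_moves([
  [0, 0, 0],
  [0, 0, 0],
  [0, 0, 0],
  [0, 0, 0],
  [0, 0, 0],
], hand=[0, 0, 0, 0, 0], spin=[7, 15, 20, 20, 20])

```text
time_s: 14.95
tcp_pos: [0.5704, -0.0698, 0.2529]
tcp_rot: [-3.123, 0.001, 2.561]
force: [0.1, -0.1, 0.2]
grip_width: 0.0001
```

```bash
python3 tilt.py; python3 -c "
from station import ctrl
print(ctrl.hand_in())"
```

```text
scene 2197 tilt down to corner 0.0063 z corner 0.0509 z mid 0.0519
side 2760 tilt down to corner -0.0025 z corner 0.0527 z mid 0.0523
t 15.05 p [ 0.5704 -0.0701  0.2531] yaw 146.67 F [-0.64 -1.    0.23] w -0.0003 q [ 0.17  0.41 -0.15  1.6   0.08  1.15  2.56]
the job is handed in; nothing more can be done
None
```

I gripped the wedge by its sides and slid it along the bench, thin end first, under the short foot until it hit the hard stop. I then let go, pressed on the corner with the closed fingertips, and backed clear. The job was handed in at 15 s; no verdict is reported.

- **Wedge seated:** at the stop, the push force rose from about 6.6 to 14 N with only about 0.6 mm of travel. After release the wedge stayed in place and the stand stayed up.
- **Press check:** the press reached 21 N. Going from 10 to 21 N moved the fingertip only 0.3 mm, so the corner no longer rocks.
- **Level:** the two cameras disagree slightly on the final tilt: -0.0025 rad from the side camera and +0.006 rad from the scene camera. They average close to level, and both put the base corner 51–53 mm above the bench, against 52 mm expected.
- **Other things on the bench:** in the last pictures the jar, rest block, and orange and purple look-alikes looked unmoved.
- **One check failed:** a final wrist-camera measurement of the wedge's position gave nothing, because the gripper blocked the view. I confirmed the wedge's place from the scene picture instead.

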